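# Close the green-board housing and hold it shut

### The job

Two open grey housing halves stand on the aluminium jig, one with a green circuit board in it and one with a blue board. Pick up the white lid with the black heat sink on it, fit it over the two dowels of the housing that holds the green board, and press it down against the sprung collars until it sits flush on the rim all round. Finish holding it pressed shut there: do not let go, and leave both boards and the bowl, jar and multimeter where they are.

Things in the scene. Friction and masses are not known exactly. Their poses are not given: they have to be found in the camera images.
- jig: Fixed aluminium jig plate 150 x 200 x 10 mm, flat on the bench; origin at the centre of its underside, z up. Fixed on it are two identical open grey housing halves, each 112 mm along jig x and 60 mm along jig y, centred at jig y = +55 and -55 mm, rims 34 mm above the bench.
- housing_1 (a point): Centre of the mouth of the housing half at jig y = +55 mm, at rim height; axes as the jig's. On its long centre line, at x = +42 and -42 mm from this point, stand two steel dowels 8 mm in diameter that end 16 mm above the rim, the last 6 mm tapered to 3 mm.
- housing_2 (a point): The same point of the housing half at jig y = -55 mm, with the same dowels. In both, a sprung brass collar 18 mm wide round each dowel stands 5 mm above the rim; the pair of collars pushes up with 6 N at first, 10 N when level with the rim, so a lid laid on stays 5 mm open, and rises again if released.
- lid: Loose white lid, flat on the bench, right way up: plate 112 (lid x) x 60 (lid y) x 8 mm, two through holes 10 mm wide at lid x = +42 and -42 mm. On its middle a fixed black heat sink, 42 mm along lid x, 30 mm along lid y, 8 to 30 mm above the underside: grip across the 30 mm. 0.13 to 0.25 kg. Origin: centre of the underside, z up. Fits either way round.
- lid_underside (a point): Centre of the lid's flat underside, the same point and axes as lid.
- green_board: Green circuit board 50 x 30 x 11 mm with pins, lying loose in one of the two housing halves, its long side along the jig's x. Origin at the centre of its underside.
- blue_board: Blue circuit board 54 x 34 x 11 mm with pins, lying loose in the other housing half. Origin at the centre of its underside.
- bowl_orange: Orange bowl, 121 mm wide, 46 mm tall, a bystander on the bench. Origin at the centre of its underside.
- flux_jar: Small white jar with blue cap, 31 mm wide, 26 mm tall, a bystander. Origin at the centre of its underside.
- multimeter: Yellow and black multimeter, 138 x 68 x 40 mm, a bystander lying on the bench. Origin at the centre of its underside.
Not all that is in view belongs to the job. There is more than one size of the lid; the job needs the larger.

How it is judged (in metres and radians):
At the end, for the whole second after the job is handed in: Lid on the green board's housing: centred within 3 mm, long axes within 0.05 rad, level within 0.03 rad, underside less than 1.5 mm above the rim (collars pressed in), at rest, fingers on it with over 4 N; each board within 20 mm of its housing's centre (((horizontal distance between green_board and housing_1 below 0.02 m and horizontal distance between blue_board and housing_2 below 0.02 m and horizontal distance between lid_underside and housing_1 below 0.003 m and z of lid_underside in the frame of housing_1 between -0.004 and 0.0015 m) or (horizontal distance between green_board and housing_2 below 0.02 m and horizontal distance between blue_board and housing_1 below 0.02 m and horizontal distance between lid_underside and housing_2 below 0.003 m and z of lid_underside in the frame of housing_2 between -0.004 and 0.0015 m)) and angle between the x axis of lid and the x axis of jig, either way round below 0.05 rad and angle between the z axis of lid and the z axis of jig, either way round below 0.03 rad and linear speed of lid below 0.02 m/s and contact force between the fingers and lid above 4 N); the arm keeps its last pose, push and grip.
It fails at once if the bowl, the jar or the multimeter is moved more than 20 mm (distance of any of bowl_orange, flux_jar, multimeter from where it was at the start of the episode above 0.02 m).
It fails at once if a board is moved more than 15 mm (distance of any of green_board, blue_board from where it was at the start of the episode above 0.015 m).
It also fails if it takes over 35 s, if anything falls off the work surface, if the arm or the gripper's body presses on something with over 40 N, if the wrist force passes 120 N, or if a joint passes its speed limit or range.

### The arm

A 6-joint arm with a two-finger parallel gripper is mounted at the origin on a cart in front of the work surface, level with it; the furniture and walls round the work are solid. World frame = base frame: x ahead of the robot, y to its left, z up, the work surface at z = 0. Lengths are in mm, angles in rad, forces in N, time in s.
With the tool pointing down it reaches from about 275 to 775 mm from the base axis. Payload 14.6 kg.
Tool frame: the origin (TCP) lies at the very end of the fingers, on their centre line; the grasp point (between the pads) lies 19 mm behind it (arm.grip_depth is the distance from the TCP to the grasp point, in mm); z points along the fingers, y is the line along which they close (so a half turn about z gives the same grasp; the last joint's range is limited). The gripper opens to 85 mm and grips with 20 to 120 N. Pads are 22 mm wide; open, the fingers measure 114 mm over their backs; the gripper's body (76 mm by 85 mm) begins 54 mm behind the grasp point. The pads swing forward as they close: fully open they stand 13 mm farther back than shut.
Start: joints at [-1.453, 0.263, -0.048, 1.259, 0, 1.415], TCP at [141.444, -505.591, 231.278] pointing down, gripper open.
Joint ranges: [-2.65, 2.65], [-0.89, 1.7], [-1.18, 1.37], [-2.13, 2.11], [-1.35, 1.29], [-3.14, 3.14]. Speed limits (rad/s): [1.89, 1.89, 2.57, 2.79, 3.14, 3.14].

### API

Orientations are given as a unit quaternion [x, y, z, w].
In Python, from bench import arm gives the robot as it stands. The module is installed in compiled form; this text tells all that it offers.
- The arm moves only by the tool play_rows, never from a script. Its argument "moves" is a list of rows, each an object with "delta_pos": the shift along the tool's x, y, z in m, a list of three; "twist": the turn about the tool's z in degrees; "gripper": the opening, from -1 (shut) to 1 (fully open). A call has 1 to 8 rows; each row shifts and turns the commanded pose from where the row before left it, along the tool's axes as they then stand; what a row does not reach is not made up. A row lasts 1/8 s, in which the tool goes at most 62.5 mm and 10.7 degrees, less where a joint would pass 70% of its speed; a pose out of reach is approached as far as the arm can. A call is refused whole if a number of a shift passes 0.0625 or a number of a turn 10.7, either way. A call with a gripper value outside its range is refused whole. The fingers move at their own pace and stop on an object; the grip force is fixed at half the most. Time passes only in rows, so rows that do not move let the fingers close. It gives the time, the measured TCP pose, the force, the opening and the grip force at its end, in the units of the state.
- arm.get_state(): the state, without advancing time (a new reading comes with each control period).
- arm.grab_frame(name): name is "side" or "top"; returns (picture, depth): 480x640x3 uint8, red, green, blue; 480x640 float32, mm along the optical axis (not along the pixel's ray), 0 where there is no reading.
- arm.camera_model(name): a dict with "intrinsics" (3x3 intrinsics, pixels), "R" (3x3) and "t" (3): a world point X has camera coordinates R X + t. Camera axes: x right, y down, z forward; pixel columns grow to the right and rows downward; lengths in mm; the calibration is good to about 2 mm. A picture is of the moment at which its call begins. camera_model takes no time and is no camera call.
- arm.sign_off(): hands the job in; it is judged then, once.
The state is a dict: "clock": time; "q": joint angles; "joint_vel": joint speeds; "tau": joint torques, N m; "eef_pos": TCP position; "tcp_rot": TCP orientation; "ft_force": force on the tool from outside, world axes, zero at the start; "moment": the same for the moment, N m; "gripper_width": opening from 0.0 (shut) to 1.0 (fully open); "finger_force": force on a finger pad.
Only numpy, scipy, OpenCV 4.12 (cv2) and the standard library are available. Lean on these libraries where they do the work, as an engineer would, in place of code of your own. Each camera call takes 0.05 s, during which the arm holds its last target. There are 200 camera calls.

## Working session

There is one attempt and no reset: what is moved stays moved. The work goes in short steps, Python scripts to look and compute and a tool call to move; the robot and the scene stay as the last step left them, time stands still between calls to the robot, and variables do not carry over. Pictures are saved under pics/ and viewed, at most 10 in all, crops included, and the job is handed in when it is done.

Besides the shell and the picture viewer there is one more tool, called after "Request:" as name(argument=value, ...) on one line, values as JSON. play_rows: Moves the arm, as the interface text tells. Its arguments: {"type":"object","properties":{"moves":{"type":"array"}},"required":["moves"]}

```bash
mkdir -p pics; python3 - <<'E'
from bench import arm
import cv2,numpy as np
for n in("top","side"):
    p,d=arm.grab_frame(n); cv2.imwrite(f"pics/{n}0.png",p[:,:,::-1]); np.savez(f"{n}0.npz",p=p,d=d)
    m=arm.camera_model(n); print(n,np.round(m["intrinsics"],1).tolist(),np.round(m["R"],3).tolist(),np.round(m["t"],1).tolist(), (d>0).mean())
print(arm.get_state())
E
```

```text
top [[511.1, 0.0, 310.2], [0.0, 511.1, 233.0], [0.0, 0.0, 1.0]] [[0.028, -1.0, 0.001], [-0.976, -0.028, -0.217], [0.217, 0.005, -0.976]] [41.3, 643.0, 1009.7] 0.9961328125
side [[485.3, 0.0, 312.1], [0.0, 485.3, 243.1], [0.0, 0.0, 1.0]] [[-0.804, -0.595, -0.021], [-0.244, 0.361, -0.9], [0.543, -0.718, -0.435]] [560.7, 189.5, 790.0] 0.995947265625
{'clock': 0.1, 'q': array([-1.45330090e+00,  2.63542803e-01, -4.88357982e-02,  1.25940701e+00,
        1.66724578e-05,  1.41551087e+00]), 'joint_vel': array([ 0.00037331, -0.00010394,  0.00211769, -0.00058496,  0.00039832,
        0.00206665]), 'tau': array([ 2.12374180e-03, -6.38576031e+01,  3.85061538e+01,  9.92071145e-03,
       -9.28944883e-05,  7.64574963e-06]), 'eef_pos': array([ 141.42056629, -505.35829028,  230.85190905]), 'tcp_rot': array([ 9.90713113e-01,  1.35967950e-01,  1.76805015e-05, -4.94398724e-04]), 'ft_force': array([ 0.05508283,  0.42389734, -0.19446285]), 'moment': array([-0.01453017,  0.05549483, -0.01012783]), 'finger_force': 0.0, 'gripper_width': 1.0023086196154334}
```

View pics/top0.png

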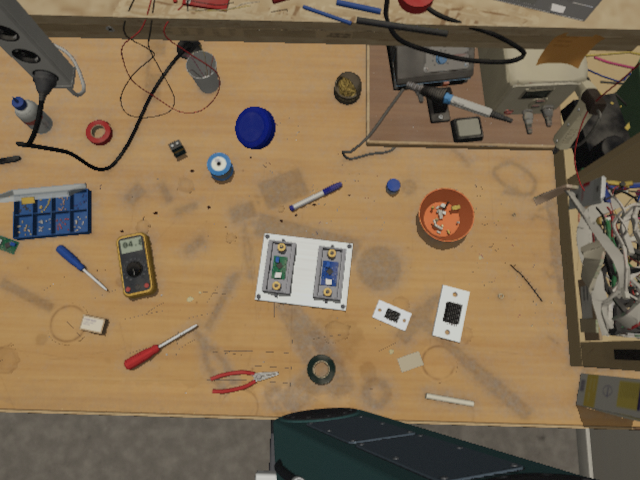

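View pics/side0.png

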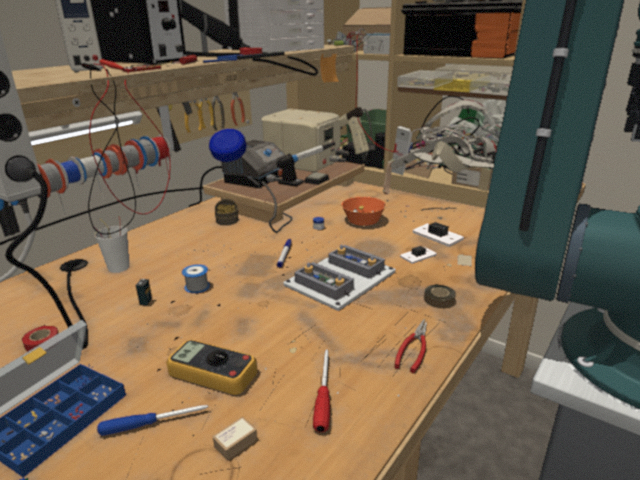

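The top view shows the green-board housing at about (279,268), the blue one at (330,272), the large lid at (452,313) and the small lid at (392,315). Next I measure the lid and jig by projecting contours onto planes.

```bash
cat > h.py <<'E'
import numpy as np,cv2
from bench import arm
def ray(n,uv,z):
    m=arm.camera_model(n);K,R,t=m["intrinsics"],np.array(m["R"]),np.array(m["t"])
    c=-R.T@t; uv=np.atleast_2d(uv).astype(float)
    d=np.c_[uv,np.ones(len(uv))]@np.linalg.inv(K).T@R
    return c+d*((z-c[2])/d[:,2:])
def proj(n,X):
    m=arm.camera_model(n);x=np.atleast_2d(X)@np.array(m["R"]).T+m["t"];x=x@np.array(m["intrinsics"]).T
    return x[:,:2]/x[:,2:]
def rect(n,mask,z):
    c=max(cv2.findContours(mask.astype(np.uint8),cv2.RETR_EXTERNAL,cv2.CHAIN_APPROX_NONE)[0],key=cv2.contourArea)
    P=ray(n,c[:,0],z)[:,:2].astype(np.float32); (cx,cy),(w,h),a=cv2.minAreaRect(P)
    if w<h:w,h,a=h,w,a+90
    return np.round([cx,cy,w,h,(a+90)%180-90],1)
E
python3 - <<'E'
from h import *
D=np.load("top0.npz");p=D["p"].astype(int);d=D["d"]
def win(m,u0,u1,v0,v1):
    o=np.zeros(m.shape,bool);o[v0:v1,u0:u1]=m[v0:v1,u0:u1];return o
white=(p.min(2)>150)&(p.max(2)-p.min(2)<40); dark=p.max(2)<70
print("lid",rect("top",win(white,425,480,275,350),8))
print("sink",rect("top",win(dark,440,465,295,332),30))
print("jig",rect("top",win(white,245,365,225,320),10))
hsv=cv2.cvtColor(p.astype(np.uint8),cv2.COLOR_RGB2HSV)
br=win((hsv[...,0]>12)&(hsv[...,0]<32)&(hsv[...,1]>100)&(hsv[...,2]>90),262,348,238,302)
n,_,st,c=cv2.connectedComponentsWithStats(br.astype(np.uint8))
for s,q in zip(st[1:],c[1:]):
    if s[4]>15:print("brass",s,q.round(1),ray("top",q,39)[0].round(1))
grn=win((hsv[...,0]>40)&(hsv[...,0]<90)&(hsv[...,1]>80),262,348,238,302)
print("green",rect("top",grn,20))
for u,v in((345,300),(452,313),(441,320),(400,350)):print(u,v,d[v,u],ray("top",(u,v),0)[0].round(1))
a=cv2.resize(cv2.imread("pics/top0.png")[228:348,250:480],None,fx=3.4,fy=3.4,interpolation=cv2.INTER_CUBIC);cv2.imwrite("pics/crop.png",a)
E
```

```text
lid [ 487.3 -249.6  113.    60.   -13.1]
sink [ 486.2 -245.4   40.8   31.5  -13.7]
jig [569.9  70.9 198.5 149.5  84.6]
brass [278 243   8   9  48] [281.2 246.7] [616.5 121.8  39. ]
brass [328 249   8   9  48] [331.5 252.9] [606.   12.7  39. ]
brass [273 282   8   8  42] [276.2 285.6] [531.9 128.9  39. ]
brass [324 288   8   8  41] [327.2 291.9] [521.7  20.1  39. ]
green [576.1 137.4  38.5  28.3  33.5]
345 300 1112.74 [509.1 -20.4   0. ]
452 313 1091.6547 [ 487.6 -254.     0. ]
441 320 1101.4836 [ 471.8 -229.6    0. ]
400 350 1094.8716 [ 405.7 -139.9    0. ]
```

View pics/crop.png

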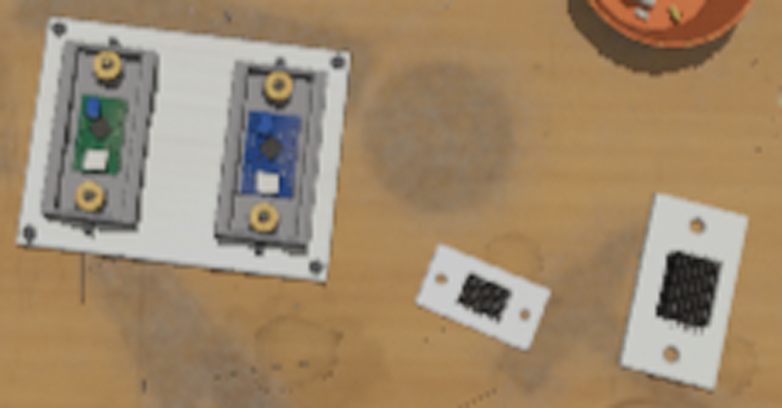

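Request:
play_rows(moves=[{"delta_pos":[0,0,0],"twist":9.6,"gripper":1},{"delta_pos":[0,0,0],"twist":9.6,"gripper":1},{"delta_pos":[0,0,0],"twist":9.5,"gripper":1},{"delta_pos":[0.028,-0.033,0.01],"twist":0,"gripper":1},{"delta_pos":[0.028,-0.033,0.01],"twist":0,"gripper":1},{"delta_pos":[0.028,-0.033,0.01],"twist":0,"gripper":1},{"delta_pos":[0.028,-0.033,0.01],"twist":0,"gripper":1},{"delta_pos":[0.028,-0.033,0.01],"twist":0,"gripper":1}])

```text
clock: 1.1
eef_pos: [316.1, -375.4, 180.8]
tcp_rot: [0.993, -0.114, -0.0, -0.0]
ft_force: [0.7, -0.4, 0.2]
gripper_width: 0.999
finger_force: 0.0
```

Request:
play_rows(moves=[{"delta_pos":[0.028,-0.033,0.01],"twist":0,"gripper":1},{"delta_pos":[0.028,-0.033,0.01],"twist":0,"gripper":0.6},{"delta_pos":[0.028,-0.033,0.01],"twist":0,"gripper":0.4},{"delta_pos":[0.028,-0.033,0.01],"twist":0,"gripper":0.4},{"delta_pos":[0.027,-0.031,0.01],"twist":0,"gripper":0.4},{"delta_pos":[0,0,0],"twist":0,"gripper":0.4},{"delta_pos":[0,0,0],"twist":0,"gripper":0.4}])

```text
clock: 1.98
eef_pos: [487.0, -249.2, 131.2]
tcp_rot: [0.994, -0.114, -0.0, -0.0]
ft_force: [-1.0, 0.2, -0.2]
gripper_width: 0.698
finger_force: 0.0
```

```bash
cat > go.py <<'E'
# prints tool-frame move to world target x y z yaw(deg)
import sys;from h import *
s=arm.get_state();q=s["tcp_rot"];psi=2*np.arctan2(q[1],q[0]);w=np.array([float(v) for v in sys.argv[1:5]])
d=w[:3]-s["eef_pos"];c,n=np.cos(psi),np.sin(psi)
print(s["clock"],s["eef_pos"].round(1),"yaw",np.degrees(psi).round(2),"grip",s["gripper_width"],"F",s["ft_force"].round(2),s["finger_force"])
print("tool move mm",np.round([c*d[0]+n*d[1],n*d[0]-c*d[1],-d[2]],1),"twist",round((np.degrees(psi)-w[3]+180)%360-180,2))
E
python3 go.py 487.3 -249.6 9 -13.1
```

```text
1.975 [ 487.  -249.2  131.2] yaw -13.05 grip 0.6984280530069139 F [-0.96  0.16 -0.21] 0.0
tool move mm [  0.3   0.3 122.2] twist 0.05
```

Request:
play_rows(moves=[{"delta_pos":[0,0,0.04],"twist":0,"gripper":0.4},{"delta_pos":[0,0,0.04],"twist":0,"gripper":0.4},{"delta_pos":[0,0,0.025],"twist":0,"gripper":0.4},{"delta_pos":[0,0,0.014],"twist":0,"gripper":0.4},{"delta_pos":[0,0,0],"twist":0,"gripper":0.4}])

```text
clock: 2.6
eef_pos: [486.8, -249.5, 12.1]
tcp_rot: [0.993, -0.114, -0.0, -0.0]
ft_force: [-0.5, -1.0, 0.4]
gripper_width: 0.702
finger_force: 0.0
```

Request:
play_rows(moves=[{"delta_pos":[0,0,0],"twist":0,"gripper":-1},{"delta_pos":[0,0,0],"twist":0,"gripper":-1},{"delta_pos":[0,0,0],"twist":0,"gripper":-1},{"delta_pos":[0,0,0],"twist":0,"gripper":-1},{"delta_pos":[0,0,0],"twist":0,"gripper":-1}])

```text
clock: 3.22
eef_pos: [487.9, -249.7, 13.5]
tcp_rot: [0.994, -0.114, 0.001, 0.001]
ft_force: [-1.9, -0.7, 8.2]
gripper_width: 0.335
finger_force: 60.2
```

Request:
play_rows(moves=[{"delta_pos":[0,0,-0.01],"twist":0,"gripper":-1},{"delta_pos":[0,0,-0.03],"twist":0,"gripper":-1},{"delta_pos":[0,0,-0.04],"twist":0,"gripper":-1},{"delta_pos":[0,0,-0.04],"twist":-7.8,"gripper":-1},{"delta_pos":[0,0,0],"twist":0,"gripper":-1}])

```text
clock: 3.85
eef_pos: [488.7, -250.0, 135.6]
tcp_rot: [0.999, -0.045, 0.002, 0.001]
ft_force: [0.4, -0.1, -1.9]
gripper_width: 0.334
finger_force: 59.8
```

```bash
python3 go.py 574.5 125.5 110 -5.3
```

```text
3.85 [ 488.7 -250.   135.6] yaw -5.19 grip 0.33365344507945044 F [ 0.37 -0.14 -1.88] 59.780007004737854
tool move mm [  51.5 -381.7   25.6] twist 0.11
```

Request:
play_rows(moves=[{"delta_pos":[0.003,-0.02,0],"twist":0,"gripper":-1},{"delta_pos":[0.0055,-0.04,0],"twist":0,"gripper":-1},{"delta_pos":[0.0075,-0.056,0],"twist":0,"gripper":-1},{"delta_pos":[0.0075,-0.056,0],"twist":0,"gripper":-1},{"delta_pos":[0.0075,-0.056,0],"twist":0,"gripper":-1},{"delta_pos":[0.0075,-0.056,0],"twist":0,"gripper":-1},{"delta_pos":[0.007,-0.05,0],"twist":0,"gripper":-1},{"delta_pos":[0.004,-0.03,0],"twist":0,"gripper":-1}])

```text
clock: 4.85
eef_pos: [566.5, 73.0, 131.8]
tcp_rot: [1.0, -0.015, -0.001, -0.015]
ft_force: [0.1, -0.1, -2.1]
gripper_width: 0.335
finger_force: 59.9
```

Request:
play_rows(moves=[{"delta_pos":[0.002,-0.0177,0.01],"twist":0,"gripper":-1},{"delta_pos":[0,0,0.01],"twist":0,"gripper":-1},{"delta_pos":[0,0,0.005],"twist":0,"gripper":-1},{"delta_pos":[0,0,0],"twist":0,"gripper":-1},{"delta_pos":[0,0,0],"twist":0,"gripper":-1}])

```text
clock: 5.48
eef_pos: [569.7, 80.4, 108.6]
tcp_rot: [1.0, -0.009, 0.0, -0.017]
ft_force: [-0.4, -0.3, -2.9]
gripper_width: 0.33
finger_force: 59.9
```

```bash
python3 go.py 574.5 125.5 110 -5.3; python3 - <<'E'
from h import *
for n in("top","side"):
    p,d=arm.grab_frame(n); np.savez(f"{n}1.npz",p=p,d=d)
    u,v=proj(n,[574.5,125.5,100])[0].astype(int); print(n,u,v)
    cv2.imwrite(f"pics/{n}1.png",cv2.resize(p[v-75:v+75,u-100:u+100,::-1],None,fx=4,fy=4,interpolation=cv2.INTER_CUBIC))
E
```

```text
5.475 [569.7  80.4 108.6] yaw -1.08 grip 0.330258915526302 F [-0.44 -0.27 -2.93] 59.918981194496155
tool move mm [  4.  -45.2  -1.4] twist 4.22
top 276 261
side 323 245
```

View pics/top1.png

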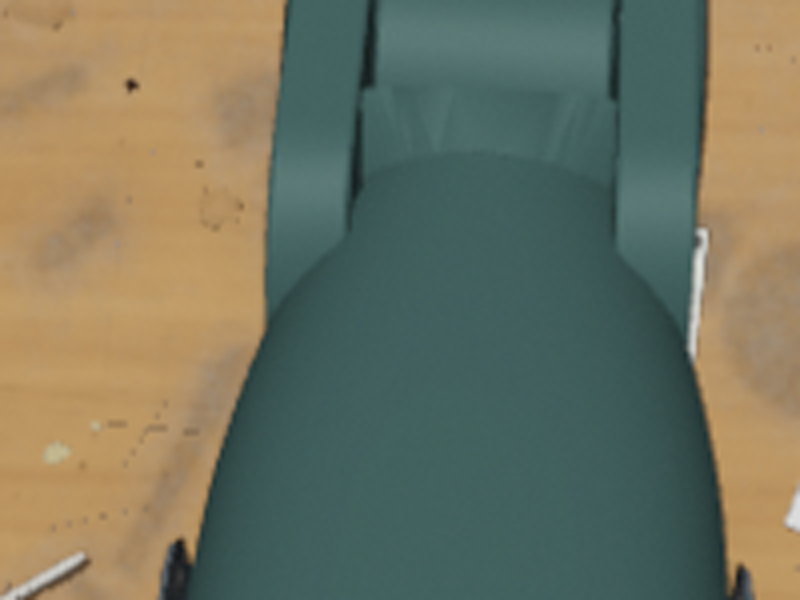

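View pics/side1.png

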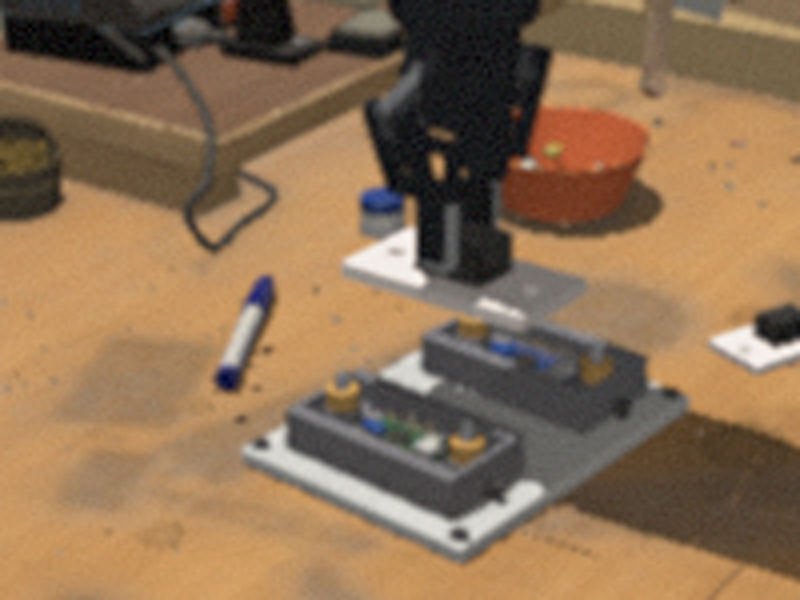

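```bash
python3 - <<'E'
from h import *
from scipy.spatial.transform import Rotation as Ro
s=arm.get_state();print(s["q"].round(4),s["joint_vel"].round(3),s["tcp_rot"].round(4));print(Ro.from_quat(s["tcp_rot"]).as_matrix().round(4), s["moment"])
E
```

```text
[-0.0186  0.4085 -0.1708  0.9914  0.035   3.1416] [ 0.002  0.    -0.    -0.001  0.001  0.   ] [ 9.998e-01 -9.300e-03  2.000e-04 -1.750e-02]
[[ 9.998e-01 -1.860e-02  7.000e-04]
 [-1.860e-02 -9.992e-01  3.500e-02]
 [ 1.000e-04 -3.500e-02 -9.994e-01]] [ 0.01495997 -0.00384588 -0.00100359]
```

The side view shows the lid held above the jig, straight and well gripped. Joint 6 has reached its limit, so the last move stopped short and the tool is tilted by 2°. I'll use the half-turn alternative, since the lid fits either way round.

Request:
play_rows(moves=[{"delta_pos":[0,0,0],"twist":-8,"gripper":-1},{"delta_pos":[0,0,0],"twist":-10,"gripper":-1},{"delta_pos":[0,0,0],"twist":-10,"gripper":-1},{"delta_pos":[0,0,0],"twist":-10,"gripper":-1},{"delta_pos":[0,0,0],"twist":-10,"gripper":-1},{"delta_pos":[0,0,0],"twist":0,"gripper":-1}])

```text
clock: 6.32
eef_pos: [569.7, 80.8, 108.5]
tcp_rot: [0.917, 0.398, 0.007, -0.016]
ft_force: [-0.4, 0.7, -1.7]
gripper_width: 0.335
finger_force: 59.9
```

```bash
python3 go.py 574.5 125.5 110 -5.3;python3 - <<'E'
from h import *
from scipy.spatial.transform import Rotation as Ro
s=arm.get_state();print(s["q"].round(4),s["joint_vel"].round(3),s["tcp_rot"].round(4));print(Ro.from_quat(s["tcp_rot"]).as_matrix().round(4), s["moment"])
E
```

```text
6.325 [569.7  80.8 108.5] yaw 46.86 grip 0.3354013392647811 F [-0.37  0.69 -1.7 ] 59.90220844745636
tool move mm [ 35.9 -27.1  -1.5] twist 52.16
[-0.0183  0.4086 -0.1709  0.9913  0.035   2.3054] [ 0.001  0.001  0.001  0.    -0.001  0.097] [ 0.9174  0.3975  0.0072 -0.016 ]
[[ 6.838e-01  7.297e-01  5.000e-04]
 [ 7.292e-01 -6.834e-01  3.500e-02]
 [ 2.590e-02 -2.350e-02 -9.994e-01]] [-0.06610981  0.0087522  -0.07893516]
```

Joint 5 keeps a 2° roll. It came from running into the upper limit of joint 6. I'll turn to the lower limit, where the same effect should cancel it.

Request:
play_rows(moves=[{"delta_pos":[0,0,0],"twist":-10.7,"gripper":-1},{"delta_pos":[0,0,0],"twist":-10.7,"gripper":-1},{"delta_pos":[0,0,0],"twist":-10.7,"gripper":-1},{"delta_pos":[0,0,0],"twist":-10.7,"gripper":-1},{"delta_pos":[0,0,0],"twist":-10.7,"gripper":-1},{"delta_pos":[0,0,0],"twist":-10.7,"gripper":-1},{"delta_pos":[0,0,0],"twist":-10.7,"gripper":-1},{"delta_pos":[0,0,0],"twist":-10.7,"gripper":-1}])

```text
clock: 7.32
eef_pos: [569.7, 80.8, 108.5]
tcp_rot: [0.402, 0.916, 0.016, -0.007]
ft_force: [0.1, 0.3, -2.5]
gripper_width: 0.335
finger_force: 59.9
```

Request:
play_rows(moves=[{"delta_pos":[0,0,0],"twist":-10.7,"gripper":-1},{"delta_pos":[0,0,0],"twist":-10.7,"gripper":-1},{"delta_pos":[0,0,0],"twist":-10.7,"gripper":-1},{"delta_pos":[0,0,0],"twist":-10.7,"gripper":-1},{"delta_pos":[0,0,0],"twist":-10.7,"gripper":-1},{"delta_pos":[0,0,0],"twist":-10.7,"gripper":-1},{"delta_pos":[0,0,0],"twist":-10.7,"gripper":-1},{"delta_pos":[0,0,0],"twist":-10.7,"gripper":-1}])

```text
clock: 8.32
eef_pos: [569.6, 80.8, 108.5]
tcp_rot: [-0.327, 0.945, 0.016, 0.006]
ft_force: [-0.1, -0.5, -2.5]
gripper_width: 0.334
finger_force: 59.9
```

Request:
play_rows(moves=[{"delta_pos":[0,0,0],"twist":-10.7,"gripper":-1},{"delta_pos":[0,0,0],"twist":-10.7,"gripper":-1},{"delta_pos":[0,0,0],"twist":-10.7,"gripper":-1},{"delta_pos":[0,0,0],"twist":-10.7,"gripper":-1},{"delta_pos":[0,0,0],"twist":-10.7,"gripper":-1},{"delta_pos":[0,0,0],"twist":-10.7,"gripper":-1},{"delta_pos":[0,0,0],"twist":-10.7,"gripper":-1},{"delta_pos":[0,0,0],"twist":-10.7,"gripper":-1}])

```text
clock: 9.32
eef_pos: [569.6, 80.8, 108.5]
tcp_rot: [0.882, -0.471, -0.008, -0.016]
ft_force: [-0.4, 0.3, -1.7]
gripper_width: 0.333
finger_force: 59.9
```

Request:
play_rows(moves=[{"delta_pos":[0,0,0],"twist":-10.7,"gripper":-1},{"delta_pos":[0,0,0],"twist":-10.7,"gripper":-1},{"delta_pos":[0,0,0],"twist":-10.7,"gripper":-1},{"delta_pos":[0,0,0],"twist":-10.7,"gripper":-1},{"delta_pos":[0,0,0],"twist":-10.7,"gripper":-1},{"delta_pos":[0,0,0],"twist":-5,"gripper":-1}])

```text
clock: 10.07
eef_pos: [569.6, 96.2, 108.5]
tcp_rot: [1.0, 0.005, 0.001, -0.011]
ft_force: [-0.7, 0.1, -2.2]
gripper_width: 0.335
finger_force: 60.0
```

```bash
cat >> go.py <<'E'
from scipy.spatial.transform import Rotation as Ro
print("q",s["q"].round(4),"tool z",Ro.from_quat(q).as_matrix()[:,2].round(4))
E
python3 go.py 574.5 125.5 110 174.7
```

```text
10.075 [569.6  96.2 108.5] yaw 0.62 grip 0.3346151369259275 F [-0.71  0.07 -2.18] 59.95838463306427
tool move mm [  5.3 -29.3  -1.5] twist -174.08
q [ 0.0149  0.4118 -0.1656  0.9917  0.0227 -3.1375] tool z [ 0.0014  0.0228 -0.9997]
```

Request:
play_rows(moves=[{"delta_pos":[0,0,0],"twist":-3,"gripper":-1},{"delta_pos":[0,0,0],"twist":-2.2,"gripper":-1},{"delta_pos":[0,0,0],"twist":0,"gripper":-1}])

```text
clock: 10.45
eef_pos: [567.9, 121.9, 108.3]
tcp_rot: [0.999, 0.033, 0.001, -0.002]
ft_force: [1.4, 0.4, -2.4]
gripper_width: 0.334
finger_force: 59.9
```

```bash
python3 go.py 574.5 125.5 110 174.7
```

```text
10.45 [567.9 121.9 108.3] yaw 3.79 grip 0.3339662601821842 F [ 1.37  0.36 -2.44] 59.942559599876404
tool move mm [ 6.9 -3.2 -1.7] twist -170.91
q [ 0.0688  0.4172 -0.1565  0.9941  0.0048 -3.1389] tool z [ 0.0026  0.005  -1.    ]
```

Request:
play_rows(moves=[{"delta_pos":[0,0,0],"twist":-1,"gripper":-1},{"delta_pos":[0,0,0],"twist":5,"gripper":-1},{"delta_pos":[0,0,0],"twist":4.7,"gripper":-1},{"delta_pos":[0,0,0],"twist":0,"gripper":-1},{"delta_pos":[0,0,0],"twist":0,"gripper":-1}])

```text
clock: 11.08
eef_pos: [567.7, 125.3, 108.3]
tcp_rot: [0.999, -0.046, 0.001, -0.001]
ft_force: [-0.4, -0.1, -2.3]
gripper_width: 0.333
finger_force: 59.9
```

```bash
python3 go.py 574.5 125.5 75 -5.3
```

```text
11.075 [567.7 125.3 108.3] yaw -5.29 grip 0.333285526854123 F [-0.42 -0.14 -2.26] 59.881176352500916
tool move mm [ 6.7 -0.8 33.3] twist 0.01
q [ 7.6400e-02  4.1830e-01 -1.5470e-01  9.9480e-01  1.4000e-03 -2.9729e+00] tool z [ 0.0029  0.0016 -1.    ]
```

Request:
play_rows(moves=[{"delta_pos":[0.004,-0.0004,0.012],"twist":0,"gripper":-1},{"delta_pos":[0.0027,-0.0004,0.012],"twist":0,"gripper":-1},{"delta_pos":[0,0,0.009],"twist":0,"gripper":-1},{"delta_pos":[0,0,0],"twist":0,"gripper":-1},{"delta_pos":[0,0,0],"twist":0,"gripper":-1}])

```text
clock: 11.7
eef_pos: [574.6, 125.6, 75.5]
tcp_rot: [0.999, -0.047, 0.001, -0.001]
ft_force: [0.4, 0.7, -2.2]
gripper_width: 0.333
finger_force: 59.9
```

```bash
python3 go.py 574.5 125.5 75 -5.3; python3 - <<'E'
from h import *
n="side"
p,d=arm.grab_frame(n); np.savez(f"{n}2.npz",p=p,d=d)
u,v=proj(n,[574.5,125.5,60])[0].astype(int); u0,v0=u-66,v-50;print(u0,v0)
a=cv2.resize(p[v0:v0+100,u0:u0+133,::-1],None,fx=6,fy=6,interpolation=cv2.INTER_CUBIC)
# expected lid corners/holes (centre = TCP) underside z=62, top z=70; dowel tips
s=arm.get_state();c,sn=np.cos(np.radians(-5.3)),np.sin(np.radians(-5.3));T=s["eef_pos"]
z=T[2]-13+8
for x,y in((56,30),(56,-30),(-56,30),(-56,-30),(42,0),(-42,0)):
    q=proj(n,[T[0]+c*x-sn*y,T[1]+sn*x+c*y,z])[0];q=((q-[u0,v0]+.5)*6).astype(int);cv2.circle(a,tuple(int(k) for k in q),2,(0,0,255),-1)
for x in(42,-42):
    q=proj(n,[574.5+c*x,125.5+sn*x,50])[0];q=((q-[u0,v0]+.5)*6).astype(int);cv2.circle(a,tuple(int(k) for k in q),2,(0,255,0),-1)
cv2.imwrite("pics/side2.png",a)
E
```

```text
11.7 [574.6 125.6  75.5] yaw -5.37 grip 0.33318573321508727 F [ 0.44  0.73 -2.21] 59.90740120410919
tool move mm [-0.1  0.1  0.5] twist -0.07
q [ 7.6100e-02  4.5440e-01 -1.9060e-01  9.2250e-01  1.4000e-03 -2.9719e+00] tool z [ 0.0031  0.0016 -1.    ]
257 213
```

View pics/side2.png

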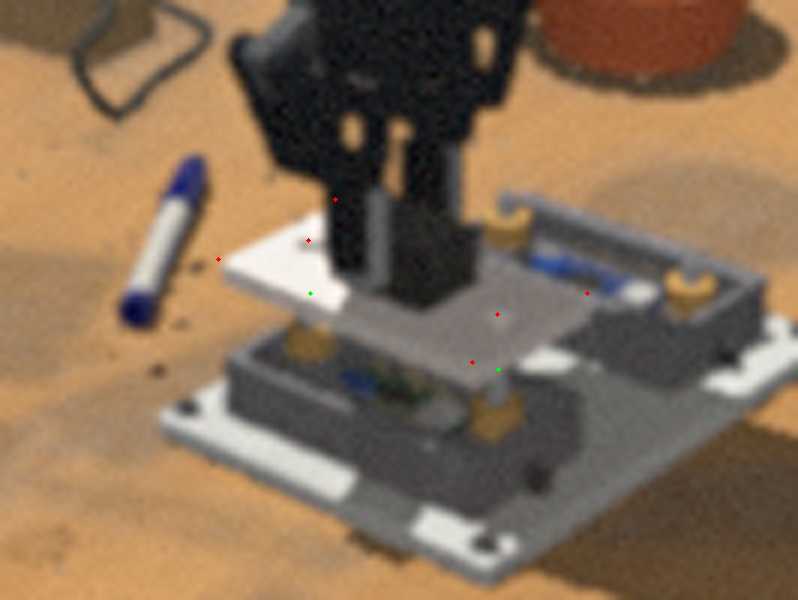

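The lid is level, and its holes at (308,243) and (500,318) are within about 1 mm of prediction. The right dowel tip, at about (497,372), matches its prediction too. Now I lower the lid.

Request:
play_rows(moves=[{"delta_pos":[0,0,0.006],"twist":0,"gripper":-1},{"delta_pos":[0,0,0.005],"twist":0,"gripper":-1},{"delta_pos":[0,0,0.003],"twist":0,"gripper":-1},{"delta_pos":[0,0,0],"twist":0,"gripper":-1}])

```text
clock: 12.25
eef_pos: [574.4, 125.6, 61.1]
tcp_rot: [0.999, -0.047, 0.001, -0.001]
ft_force: [0.4, -0.3, -1.9]
gripper_width: 0.334
finger_force: 59.9
```

Request:
play_rows(moves=[{"delta_pos":[0,0,0.002],"twist":0,"gripper":-1},{"delta_pos":[0,0,0.002],"twist":0,"gripper":-1},{"delta_pos":[0,0,0.002],"twist":0,"gripper":-1},{"delta_pos":[0,0,0],"twist":0,"gripper":-1}])

```text
clock: 12.75
eef_pos: [574.8, 125.7, 55.3]
tcp_rot: [0.999, -0.047, 0.002, -0.001]
ft_force: [1.6, 0.0, -2.6]
gripper_width: 0.335
finger_force: 59.9
```

Request:
play_rows(moves=[{"delta_pos":[0,0,0.002],"twist":0,"gripper":-1},{"delta_pos":[0,0,0.002],"twist":0,"gripper":-1},{"delta_pos":[0,0,0.001],"twist":0,"gripper":-1},{"delta_pos":[0,0,0],"twist":0,"gripper":-1}])

```text
clock: 13.25
eef_pos: [574.9, 125.7, 50.7]
tcp_rot: [0.999, -0.047, 0.002, -0.001]
ft_force: [1.0, 0.1, 4.7]
gripper_width: 0.337
finger_force: 60.8
```

Request:
play_rows(moves=[{"delta_pos":[0,0,0.001],"twist":0,"gripper":-1},{"delta_pos":[0,0,0.001],"twist":0,"gripper":-1},{"delta_pos":[0,0,0],"twist":0,"gripper":-1}])

```text
clock: 13.62
eef_pos: [574.9, 125.7, 48.7]
tcp_rot: [0.999, -0.047, 0.002, -0.001]
ft_force: [0.7, -0.3, 5.7]
gripper_width: 0.333
finger_force: 61.0
```

Both collars have engaged as expected. I continue down until the rim stops the lid.

Request:
play_rows(moves=[{"delta_pos":[0,0,0.001],"twist":0,"gripper":-1},{"delta_pos":[0,0,0.001],"twist":0,"gripper":-1},{"delta_pos":[0,0,0],"twist":0,"gripper":-1}])

```text
clock: 14.0
eef_pos: [575.0, 125.7, 47.5]
tcp_rot: [0.999, -0.047, 0.002, -0.001]
ft_force: [-3.1, -0.6, 18.4]
gripper_width: 0.337
finger_force: 62.3
```

Request:
play_rows(moves=[{"delta_pos":[0,0,0.001],"twist":0,"gripper":-1},{"delta_pos":[0,0,0.001],"twist":0,"gripper":-1},{"delta_pos":[0,0,0],"twist":0,"gripper":-1}])

```text
clock: 14.38
eef_pos: [575.0, 125.7, 47.4]
tcp_rot: [0.999, -0.047, 0.003, -0.001]
ft_force: [-13.8, -0.8, 48.1]
gripper_width: 0.334
finger_force: 66.1
```

Request:
play_rows(moves=[{"delta_pos":[0,0,-0.0006],"twist":0,"gripper":-1},{"delta_pos":[0,0,0],"twist":0,"gripper":-1},{"delta_pos":[0,0,0],"twist":0,"gripper":-1}])

```text
clock: 14.75
eef_pos: [575.0, 125.7, 47.4]
tcp_rot: [0.999, -0.047, 0.003, -0.001]
ft_force: [-11.2, 0.0, 38.1]
gripper_width: 0.334
finger_force: 65.0
```

```bash
python3 go.py 574.5 125.5 47 -5.3; python3 - <<'E'
from h import *
n="side"
p,d=arm.grab_frame(n)
u,v=proj(n,[574.5,125.5,40])[0].astype(int); u0,v0=u-66,v-50
cv2.imwrite("pics/side3.png",cv2.resize(p[v0:v0+100,u0:u0+133,::-1],None,fx=6,fy=6,interpolation=cv2.INTER_CUBIC))
E
```

```text
14.75 [575.  125.7  47.4] yaw -5.36 grip 0.33375954525937224 F [-11.17   0.04  38.13] 64.97815132141113
tool move mm [-0.5  0.3  0.4] twist -0.06
q [ 7.6300e-02  4.7860e-01 -2.3460e-01  8.5200e-01  1.1000e-03 -2.9718e+00] tool z [ 0.0054  0.0016 -1.    ]
```

View pics/side3.png

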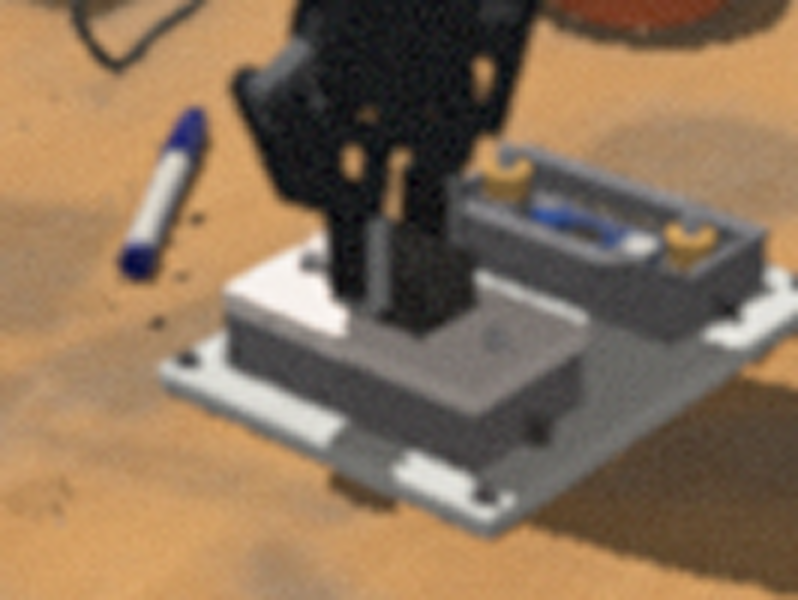

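The lid sits flush on the green-board housing all round. The dowels show in both holes, at (313,262) and (497,338), and the lid is held down with about 38 N.

```bash
python3 -c "
from bench import arm
print(arm.sign_off())"
```

```text
the job is handed in; nothing more can be done
None
```

The large lid is on the green board's housing, flush on the rim and held pressed shut with about 38 N; the job was handed in at about 15 s, and no verdict came back.

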